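Trip-test the power box, then hold its rain cover open

TASK

Before my drill is plugged into this power box, prove its breaker: press the round test button so that the lever drops, then lift the lever back up until it stays. Then take the sprung rain cover over the sockets by its bow handle and open it to about 60 degrees from shut, high enough for me to get a plug in while it still shelters the sockets. The cover drops shut if let go, so finish while still holding it steady there by the handle, and leave the things lying around the box where they are.

Things in the scene. Friction and masses are not known exactly. Their poses are not given: they have to be found in the camera images.
- power_box: Grey portable power box, fixed on the bench, 360 mm wide (y), 260 deep (x); its face slopes 12 degrees, 90 mm high at the front (-x) edge, 145 at the back. Origin: centre of its underside; x level from front to back, y to its left, z up. On the right of the face: two sockets under the rain cover; on the left: the breaker. A clear window leaf behind the breaker is fixed open; leave it.
- breaker: White nose of a residual current breaker on the sloping face, 72 mm wide (y), 45 long (x), 8 high (z). Origin: centre of its underside, on the face. Axes: x up the slope, y to the left, z square out of the face (12 degrees off vertical, leaning to the front). Test button at y = -24 mm, lever at y = +20 mm, both at x = 0. A flat frame 5 mm high lies around it.
- test_button_top (a point): Centre of the top of the round test button, 12 mm in diameter, standing 8 mm proud of the breaker's nose. It is pressed straight in along the breaker's -z, 4 mm deep; a spring pushes it out again.
- test_button (a joint): How far the test button is pressed in, m: 0 out, 0.004 fully in. Takes about 3 N, the lever trips at about 0.003.
- breaker_lever_tip (a point): Middle of the free end of the black breaker lever, a bar 18 mm wide (y) and 7 thick that pivots 4 mm below the top of the breaker's nose, 24 mm long from pivot to here. Up (as found) it leans 22 degrees up the slope, tip 9 mm up-slope of the pivot and 18 mm proud of the nose; dropped it leans 22 degrees down the slope.
- breaker_lever (a joint): Lever angle, rad: 0 up (on), 0.77 dropped (off), about the breaker's y axis. It snaps over: dropped, it must be pushed up the slope to below about 0.24, then it goes up and stays by itself; that takes 2 N at its tip, 4 N near its root, more if the pusher drags on it. It cannot stay up while the test button is held in.
- cover_handle: Steel bow handle on the rain cover: a straight round bar 10 mm in diameter along its y, 92 mm long, between two posts. Origin: centre of the bar. z points square away from the cover, whose top lies 38 mm below the bar's centre; x points along the cover to the hinge. It turns with the cover, 25 mm in from the cover's lower edge.
- cover_hinge (a point): Middle of the rain cover's hinge line, at the upper (back) edge of the cover. The line runs along the power box's y. The bar of the handle lies 165 mm from it along the cover and 38 mm above the cover's top plane through the hinge, 169 mm away in all.
- rain_cover (a joint): Opening angle of the rain cover from shut, rad: 0 shut, 1.05 is 60 degrees, stops at 1.75. Grey plastic cover 190 mm long, 204 mm wide, 30 mm deep over the two sockets. Its lower (front) edge swings up and back about the hinge; weight and a spring pull it shut from every angle, about 2 to 3.5 N at the handle.
- screw_dispenser: Bystander, loose: clear round push dispenser of screws with a black plunger, 68 mm in diameter, 112 mm high; origin under its centre.
- drill_guide: Bystander, loose: white plastic drill guide, 95 x 55 x 50 mm; origin under its centre.
- acrylic_box: Bystander, loose: empty open clear acrylic box, 110 x 80 x 70 mm; origin under its centre.
- tape_measure: Bystander, loose: black tape measure, 78 x 44 x 71 mm; origin under its centre.
- steel_square: Bystander, loose: flat steel square, arms 250 x 40 and 180 x 34 mm, 4 mm thick; origin on the bench inside its corner.
- deck_offcut: Bystander, loose: grey offcut of decking board, 145 x 90 x 23 mm; origin under its centre.
- flat_pencil: Bystander, loose: flat carpenter's pencil, 175 x 14 x 8 mm, behind the power box; origin under its centre.

How it is judged:
By the outcome, as a careful person would: the job done as asked, in the order asked, and still so for the second after the job is handed in, while the arm keeps its last pose, push and grip.
It also fails if it takes over 54 s, if anything falls off the work surface, if the arm or the gripper's body presses on something with over 40 N, if the wrist force passes 120 N, or if a joint passes its speed limit or range.

ROBOT

A 6-joint arm with a two-finger parallel gripper is mounted at the origin on the work surface. World frame = base frame: x ahead of the robot, y to its left, z up, the work surface at z = 0. Lengths are in m, angles in rad, forces in N, time in s.
With the tool pointing down it reaches from about 0.425 to 0.95 m from the base axis. Payload 3.5 kg.
Tool frame: the origin (TCP) lies on the centre line of the jaws, within the pads' length; the fingertips stand 11 mm ahead of it and the grasp point (between the pads) lies 8 mm behind it; y points along the fingers, x is the direction in which the jaws open and shut, and the axes are right-handed (so a half turn about y gives the same grasp; the last joint's range is limited). The gripper opens to 85 mm and grips with 20 to 120 N. Pads are 22 mm wide; open, the fingers measure 114 mm over their backs; the gripper's body (76 mm by 85 mm) begins 54 mm behind the grasp point. The pads swing forward as they close: fully open they stand 13 mm farther back than shut.
Start: joints at [-0.15, 0.286, 1.577, -0, 1.279, -0.15], TCP at [0.675, 0, 0.242] pointing down, gripper open.
Joint ranges: [-2.77, 2.77], [-0.9, 2.22], [0.21, 2.48], [-1.53, 4.67], [0.24, 2.81], [-2.84, 2.84]. Speed limits (rad/s): [2.79, 2.79, 3.14, 3.14, 3.14, 3.14].

INTERFACE

Orientations are given as a unit quaternion [x, y, z, w].
In Python, from plant import get_state, read_camera, sign_off gives the robot as it stands.
- The arm moves only by the shell command python3 -m inch 'ROWS' [FORCE]. ROWS is JSON, a list of rows, each an object of numbers: "ax", "ay", "az": the turn, a rotation vector about the tool's x, y, z in rad; "x", "y", "z": the shift along the tool's x, y, z in mm; "hand": the closure, from -1 (fully open) to 1 (shut). In form: [{"ax": .., "ay": .., "az": .., "x": .., "y": .., "z": .., "hand": ..}, ...]. A call has 1 to 5 rows; each row shifts and turns the commanded pose from where the row before left it, along the tool's axes as they then stand; what a row does not reach is not made up. A row lasts 1/12 s, in which the tool goes at most 41.7 mm and 7.16 degrees, less where a joint would pass 70% of its speed; a pose out of reach is approached as far as the arm can. A call with a gripper value outside its range is refused whole. The fingers move at their own pace and stop on an object; FORCE is the grip in N (left out, the last holds). Time passes only in rows, so rows that do not move let the fingers close. It gives the time, the measured TCP pose, the force and the opening at its end, in the units of the state.
- get_state(): the state, without advancing time (a new reading comes with each control period).
- read_camera(name): name is "scene" or "side" or "wrist"; returns a dict with "img" (384x512x3 uint8, red, green, blue), "fov_y" (degrees; the focal length in pixels is half the picture's height over the tangent of half this angle, whatever the lens; pixels are square), "cx", "cy" (the principal point, pixels), "distortion" ([k1, k2, p1, p2, k3] as OpenCV has them; the pictures are not rectified), "T" (4x4, takes a point from camera to world coordinates); the wrist camera has in their place "T_tool_cam" (4x4, takes a point from camera to tool coordinates, whose origin is the TCP and whose axes are the tool frame's). Camera axes: x right, y down, z forward; pixel columns grow to the right and rows downward; lengths in m; the calibration is good to about 2 mm. A picture is of the moment at which its call begins: read the wrist's pose just before it. There is no depth.
- sign_off(): hands the job in, once; it reports no verdict.
The state is a dict: "time": time; "qpos": joint angles; "dq": joint speeds; "joint_efforts": joint torques, N m; "eef_pos": TCP position; "tcp_rot": TCP orientation; "contact_force": force on the tool from outside, world axes, zero at the start; "wrist_torque": the same for the moment, N m; "opening": opening from 0.0 (shut) to 1.0 (fully open).
Only numpy, scipy, OpenCV 4.12 (cv2) and the standard library are available. Lean on these libraries where they do the work, as an engineer would, in place of code of your own. Each camera call takes 0.05 s, during which the arm holds its last target. There are 200 camera calls.

## Working session

There is one attempt and no reset: what is moved stays moved. The work goes in short steps, Python scripts to look and compute and a shell command to move; the robot and the scene stay as the last step left them, time stands still between calls to the robot, and variables do not carry over. Pictures are saved under pics/ and viewed, about 8 in all and at most 12, crops included, and the job is handed in when it is done.

```bash
mkdir -p pics; ls
python3 - <<'E'
from plant import *
import cv2
s=get_state();print(s)
for n in("scene","side","wrist"):
    c=read_camera(n);cv2.imwrite(f"pics/{n}0.png",c["img"][:,:,::-1])
    print(n,{k:(v if k!="img" else 0) for k,v in c.items()})
a=cv2.imread("pics/scene0.png");b=cv2.imread("pics/side0.png")
E
```

```text
pics
{'time': 0.0, 'qpos': array([-1.50013812e-01,  2.87177070e-01,  1.57817095e+00,  4.41361164e-05,
        1.27862365e+00, -1.49994476e-01]), 'dq': array([ 2.02051392e-04,  1.00672829e-03, -3.41247457e-04,  1.15553723e-03,
       -3.06913703e-04,  8.54009941e-05]), 'joint_efforts': array([-1.79628755e-04, -4.05981302e+01, -2.92628127e+01, -1.54224781e-04,
        5.81841552e-03,  3.74769741e-06]), 'eef_pos': array([6.74367118e-01, 1.26115907e-04, 2.40942834e-01]), 'tcp_rot': array([-0.70696581,  0.00084078,  0.00081808,  0.70724675]), 'contact_force': array([-0.26798755,  0.06287643,  0.79446285]), 'wrist_torque': array([ 0.03701531, -0.01599317, -0.01458699]), 'opening': 1.000930206483194}
scene {'img': 0, 'fov_y': 45.23016300516651, 'cx': 252.34582429148622, 'cy': 187.77218919680942, 'distortion': array([-0.02511158,  0.        ,  0.        ,  0.        ,  0.        ]), 'T': array([[-0.8009728 ,  0.42911973, -0.41749111,  1.2832289 ],
       [ 0.59867879,  0.58004825, -0.55238369,  0.92399409],
       [ 0.00512625, -0.69238739, -0.72150775,  1.30840696],
       [ 0.        ,  0.
[... 307 characters left out ...]
0.41155868,  0.66285016, -0.83372656],
       [-0.01600125, -0.84261764, -0.53827454,  0.81266126],
       [ 0.        ,  0.        ,  0.        ,  1.        ]])}
wrist {'img': 0, 'fov_y': 64.946078915269, 'cx': 249.31874054860742, 'cy': 186.2174892105979, 'distortion': array([-0.02630647,  0.        ,  0.        ,  0.        ,  0.        ]), 'T_tool_cam': array([[ 9.99999614e-01, -8.33471529e-04, -2.76506285e-04,
         3.27971221e-04],
       [ 3.98513872e-05, -2.71479577e-01,  9.62444200e-01,
        -1.32533243e-01],
       [-8.77235648e-04, -9.62443840e-01, -2.71479439e-01,
         6.83084115e-02],
       [ 0.00000000e+00,  0.00000000e+00,  0.00000000e+00,
         1.00000000e+00]])}
```

Run:
```python
import cv2
for n in("scene","side"):
    a=cv2.imread(f"pics/{n}0.png");cv2.imwrite(f"pics/{n}0b.png",cv2.resize(a,(800,600),interpolation=cv2.INTER_CUBIC))
```

```text
(no output)
```

View pics/scene0b.png

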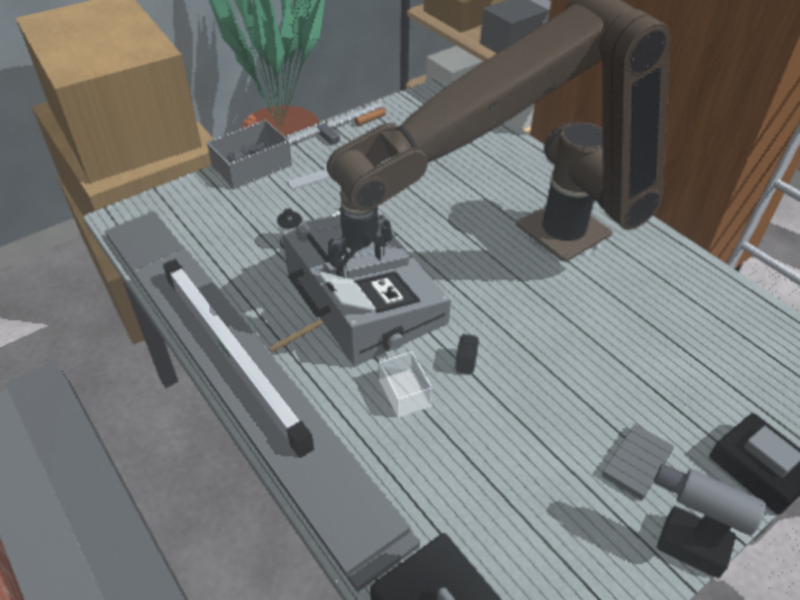

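View pics/side0b.png

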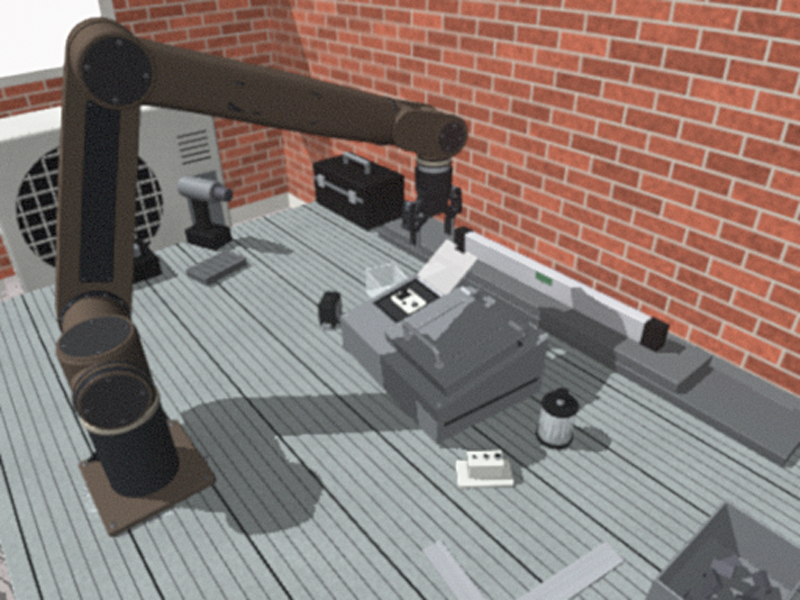

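Run:
```python
import cv2,numpy as np
a=cv2.imread("pics/scene0.png")[130:230,170:300];b=cv2.imread("pics/side0.png")[145:285,215:355]
f=lambda i,k:cv2.resize(i,None,fx=k,fy=k,interpolation=cv2.INTER_CUBIC)
cv2.imwrite("pics/s1.png",f(a,6));cv2.imwrite("pics/s2.png",f(b,4.2))
cv2.imwrite("pics/w1.png",f(cv2.imread("pics/wrist0.png"),1.5))
```

```text
(no output)
```

View pics/s2.png

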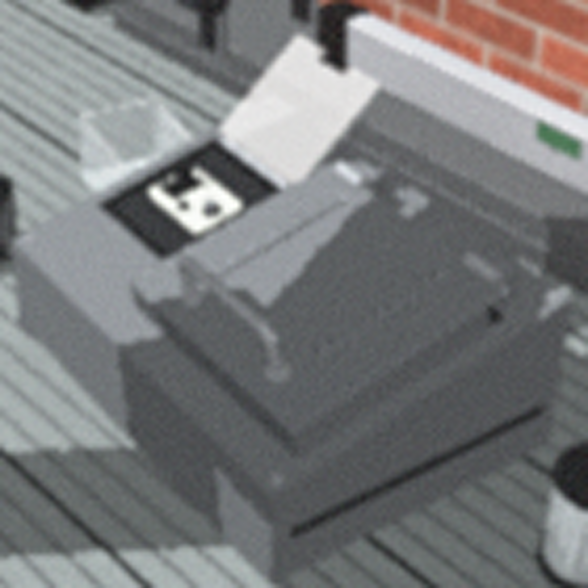

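View pics/w1.png

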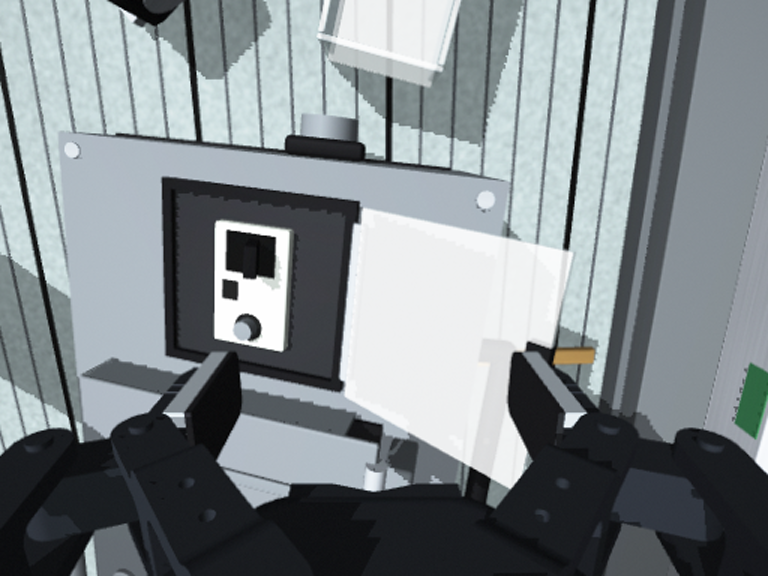

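```bash
cat > h.py <<'E'
import numpy as np,cv2
from plant import *
from scipy.optimize import least_squares
from scipy.spatial.transform import Rotation as R
def cam(n):
    s=get_state();c=read_camera(n)
    if n=="wrist":
        T=np.eye(4);T[:3,:3]=R.from_quat(s["tcp_rot"]).as_matrix();T[:3,3]=s["eef_pos"];c["T"]=T@c["T_tool_cam"]
    return c
def proj(c,P):
    f=192/np.tan(np.radians(c["fov_y"])/2);K=np.array([[f,0,c["cx"]],[0,f,c["cy"]],[0,0,1]])
    Ti=np.linalg.inv(c["T"]);rv=cv2.Rodrigues(Ti[:3,:3])[0]
    return cv2.projectPoints(np.array(P,float).reshape(-1,1,3),rv,Ti[:3,3],K,c["distortion"])[0].reshape(-1,2)
S=np.arctan2(55,260)
def boxT(x,y,yaw):
    T=np.eye(4);T[:3,:3]=R.from_euler("z",yaw).as_matrix();T[:3,3]=[x,y,0];return T
def face(T,u,v,h): # u up-slope from front edge, v left, h out of face (m) -> world
    p=np.array([-.13+u*np.cos(S)-h*np.sin(S),v,.09+u*np.sin(S)+h*np.cos(S)]);return T[:3,:3]@p+T[:3,3]
E
cat > fit.py <<'E'
from h import *
w,sd=cam("wrist"),cam("side")
W=lambda a,b:np.array([a,b])/1.5
D=lambda a,b:np.array([a,b])/4.2+[215,145]
L=.2658
def res(p,full=False):
    x,y,yaw,bu,bv,hu,hv,lt,la=p;T=boxT(x,y,yaw);F=lambda u,v,h:face(T,u,v,h)
    o=[(w,F(0,.18,0),W(62,132)),(w,F(L,.18,0),W(508,180)),(sd,F(0,.18,0),D(20,245)),
     (w,F(bu-.0225,bv+.036,.008),W(216,220)),(w,F(bu+.0225,bv+.036,.008),W(293,229)),(w,F(bu+.0225,bv-.036,.008),W(289,352)),(w,F(bu-.0225,bv-.036,.008),W(214,340)),
     (w,F(bu,bv-.024,.016),W(246,328)),
     (sd,T[:3,:3]@[-.13,-.18,0]+T[:3,3],D(275,578)),(sd,F(0,-.18,0),D(277,482)),
     (sd,F(hu,hv+.046,.068),D(192,272)),(sd,F(hu,hv-.046,.068),D(272,345))]
    r=np.array([proj(c,P)[0]-q for c,P,q in o])
    return r if full else r.ravel()
s=least_squares(res,[.7,0,0,.12,.1,.05,-.08,.1,1],loss="soft_l1")
np.save("fit.npy",s.x);print(np.round(s.x,4));print(np.round(res(s.x,True),1))
x,y,yaw,bu,bv,hu,hv=s.x[:7];T=boxT(x,y,yaw)
for n,P in dict(button=face(T,bu,bv-.024,.016),pivot=face(T,bu,bv+.02,.004),levertip=face(T,bu+.009,bv+.02,.026),bar=face(T,hu,hv,.068)).items(): print(n,P.round(4))
# leaf: base edge on face, top edge: solve height
def lr(q): return np.concatenate([proj(w,q[:3])[0]-W(551,370),proj(sd,q[:3])[0]-D(339,61)])
q=least_squares(lr,[.8,.1,.2]).x;print("leaf top mid",q,lr(q))
def lr(q): return np.concatenate([proj(w,q[:3])[0]-W(350,298),proj(sd,q[:3])[0]-D(255,158)])
q=least_squares(lr,[.8,.1,.2]).x;print("leaf base mid",q,lr(q))
E
python3 fit.py
```

```text
[ 0.5952 -0.111  -0.0996  0.1338  0.1054  0.0477 -0.0787  0.1     1.    ]
[[-1.7  0.3]
 [ 1.9 -0.2]
 [-1.5 -1.4]
 [ 1.  -0.2]
 [-0.2  0.6]
 [-1.6 -0.6]
 [ 2.  -1.5]
 [-0.5  1.6]
 [ 0.   3.4]
 [ 0.3  3.2]
 [ 0.2  0.8]
 [-0.2 -0.6]]
button [ 0.6009 -0.0297  0.1333]
pivot [0.6077 0.0138 0.1216]
levertip [0.612  0.0134 0.145 ]
bar [ 0.4905 -0.1796  0.1664]
leaf top mid [ 0.74821931 -0.01871274  0.20372128] [-0.09239394 -0.061793    0.54763167 -0.3638827 ]
leaf base mid [ 0.66154515 -0.00865248  0.13838598] [ 0.1115919   0.08573716 -0.57900805  0.09198722]
```

```bash
cat >> h.py <<'E'
def frame(yaw,tilt=S): # tool rot: x up-slope, y into face, z left; tilt: hand leaning to front by tilt
    z=np.array([-np.sin(tilt),0,np.cos(tilt)]);x=np.array([np.cos(tilt),0,np.sin(tilt)])
    return R.from_euler("z",yaw).as_matrix()@np.column_stack([x,-z,[0,1,0]])
def plan(P,Rt):
    s=get_state();R0=R.from_quat(s["tcp_rot"]).as_matrix()
    rv=R.from_matrix(R0.T@Rt).as_rotvec();d=Rt.T@(np.array(P)-s["eef_pos"])*1000
    print("turn",rv.round(4),"deg",np.degrees(np.linalg.norm(rv)).round(1),"then shift mm",d.round(1),"t",round(s["time"],2),"F",s["contact_force"].round(1),"open",round(s["opening"],2))
E
python3 - <<'E'
from h import *
x,y,yaw,bu,bv=np.load("fit.npy")[:5];T=boxT(x,y,yaw)
plan(face(T,bu,bv-.024,.016+.011+.06),frame(yaw))
E
```

```text
turn [-0.0105  0.0992 -0.2095] deg 13.3 then shift mm [-91.3  20.4 -37. ] t 0.25 F [-0.2  0.8  0.4] open 1.0
```

```bash
python3 -m inch '[{"ax":-0.005,"ay":0.05,"az":-0.105,"hand":1},{"ax":-0.005,"ay":0.05,"az":-0.105,"hand":1},{"x":-30,"y":5,"z":-12,"hand":1},{"x":-30,"y":5,"z":-12,"hand":1},{"x":-31,"y":5,"z":-12,"hand":1}]'; python3 -m inch '[{"hand":1},{"hand":1},{"hand":1},{"hand":1}]'
cat > look.py <<'E'
from h import *
import sys
x,y,yaw,bu,bv=np.load("fit.npy")[:5];T=boxT(x,y,yaw)
plan(face(T,bu,bv-.024,.016+.011),frame(yaw))
c=cam("wrist");im=c["img"][:,:,::-1]
for P in (face(T,bu,bv-.024,.016),face(T,bu,bv+.02,.004),face(T,bu+.009,bv+.02,.026)): print(proj(c,P)*1.5)
cv2.imwrite("pics/%s.png"%sys.argv[1],cv2.resize(im,(768,576),interpolation=cv2.INTER_CUBIC))
E
python3 look.py w2
```

```text
turn [-0.0105  0.0992 -0.2095] deg 13.3 then shift mm [-91.3  80.4 -37. ] t 0.25 F [-0.2  0.8  0.4] open 1.0
[[244.96276067 330.18306705]]
[[256.56409514 251.37282881]]
[[253.4623178 261.6568386]]validation failed for argument at $[0]...
validation failed for argument at $[0]...
```

View pics/w2.png

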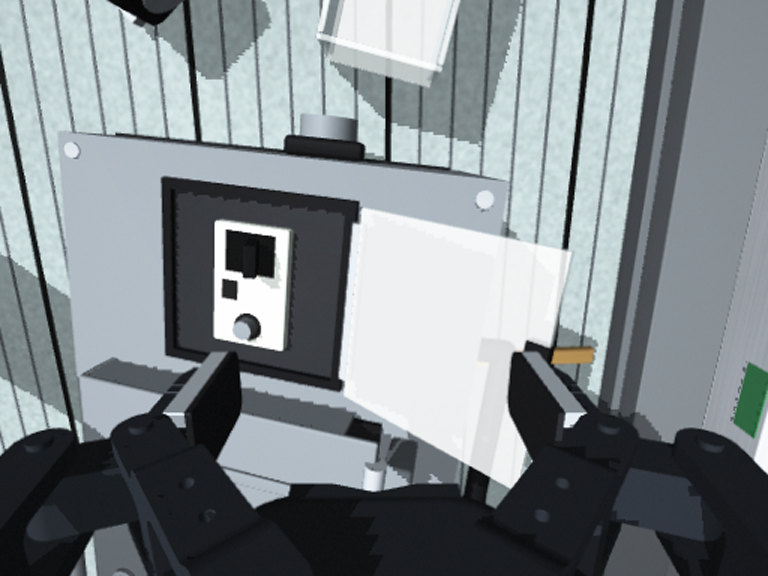

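The rows were refused because every row needs all seven keys. The picture is unchanged: button at (246,327), lever at (250,258).

```bash
python3 -m inch '[{"ax":-0.005,"ay":0.05,"az":-0.105,"x":0,"y":0,"z":0,"hand":1},{"ax":-0.005,"ay":0.05,"az":-0.105,"x":0,"y":0,"z":0,"hand":1},{"ax":0,"ay":0,"az":0,"x":-30,"y":5,"z":-12,"hand":1},{"ax":0,"ay":0,"az":0,"x":-30,"y":5,"z":-12,"hand":1},{"ax":0,"ay":0,"az":0,"x":-31,"y":5,"z":-12,"hand":1}]'; python3 -m inch '[{"ax":0,"ay":0,"az":0,"x":0,"y":0,"z":0,"hand":1},{"ax":0,"ay":0,"az":0,"x":0,"y":0,"z":0,"hand":1},{"ax":0,"ay":0,"az":0,"x":0,"y":0,"z":0,"hand":1},{"ax":0,"ay":0,"az":0,"x":0,"y":0,"z":0,"hand":1}]' && python3 look.py w3
```

```text
time: 0.72
eef_pos: [0.5848, -0.0272, 0.2084]
tcp_rot: [0.706, 0.039, 0.109, -0.699]
contact_force: [0.1, -0.3, -0.3]
opening: 0.299
time: 1.05
eef_pos: [0.5879, -0.0274, 0.2106]
tcp_rot: [0.706, 0.04, 0.111, -0.698]
contact_force: [1.0, 0.0, 0.2]
opening: 0.001
turn [-0.     -0.0006  0.0054] deg 0.3 then shift mm [-3.1 67.3 -1.1] t 1.05 F [1.  0.  0.2] open 0.0
[[365.87294493 298.83557693]]
[[365.58553627 205.64456322]]
[[385.29891598 211.30095742]]
```

View pics/w3.png

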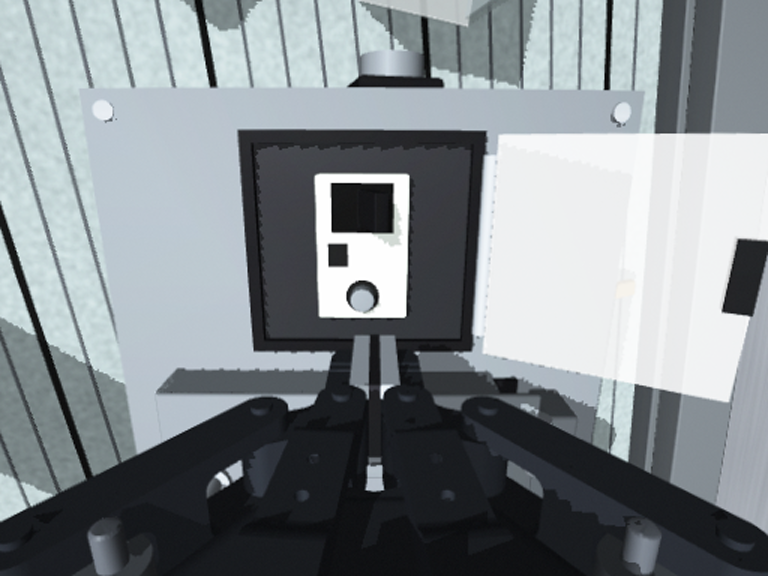

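Button is at (362,297), about 2 mm left of the prediction, and the nose centre is at (363,246). Descending with that correction.

```bash
python3 -m inch '[{"ax":0,"ay":0,"az":0.005,"x":-5,"y":20,"z":0,"hand":1},{"ax":0,"ay":0,"az":0,"x":0,"y":20,"z":0,"hand":1},{"ax":0,"ay":0,"az":0,"x":0,"y":20,"z":0,"hand":1},{"ax":0,"ay":0,"az":0,"x":0,"y":3,"z":0,"hand":1},{"ax":0,"ay":0,"az":0,"x":0,"y":0,"z":0,"hand":1}]' 
for i in 1; do python3 -m inch '[{"ax":0,"ay":0,"az":0,"x":0,"y":2,"z":0,"hand":1},{"ax":0,"ay":0,"az":0,"x":0,"y":0,"z":0,"hand":1}]'; python3 -m inch '[{"ax":0,"ay":0,"az":0,"x":0,"y":2,"z":0,"hand":1},{"ax":0,"ay":0,"az":0,"x":0,"y":0,"z":0,"hand":1}]';done
python3 - <<'E'
from h import *
x,y,yaw,bu,bv=np.load("fit.npy")[:5];T=boxT(x,y,yaw)
plan(face(T,bu,bv-.024,.016+.011),frame(yaw))
E
```

```text
time: 1.52
eef_pos: [0.5941, -0.0277, 0.1449]
tcp_rot: [0.706, 0.036, 0.107, -0.699]
contact_force: [0.5, 0.3, -0.3]
opening: -0.003
time: 1.68
eef_pos: [0.5955, -0.0281, 0.1455]
tcp_rot: [0.706, 0.038, 0.108, -0.699]
contact_force: [-1.2, -0.4, 0.0]
opening: 0.001
time: 1.85
eef_pos: [0.5957, -0.0282, 0.1433]
tcp_rot: [0.706, 0.038, 0.109, -0.699]
contact_force: [0.6, -0.3, 0.6]
opening: 0.004
turn [-0.0001 -0.0008 -0.0005] deg 0.1 then shift mm [ 3.2 -0.1 -1. ] t 1.85 F [ 0.6 -0.3  0.6] open 0.0
```

```bash
python3 -m inch '[{"ax":0,"ay":0,"az":0,"x":1.5,"y":2,"z":0,"hand":1},{"ax":0,"ay":0,"az":0,"x":0,"y":0,"z":0,"hand":1},{"ax":0,"ay":0,"az":0,"x":0,"y":0,"z":0,"hand":1}]'; python3 -m inch '[{"ax":0,"ay":0,"az":0,"x":0,"y":1.5,"z":0,"hand":1},{"ax":0,"ay":0,"az":0,"x":0,"y":0,"z":0,"hand":1},{"ax":0,"ay":0,"az":0,"x":0,"y":0,"z":0,"hand":1}]'
python3 look.py w4
```

```text
time: 2.1
eef_pos: [0.5967, -0.0282, 0.1407]
tcp_rot: [0.706, 0.037, 0.108, -0.699]
contact_force: [-1.0, 0.4, 2.5]
opening: -0.003
time: 2.35
eef_pos: [0.597, -0.0283, 0.1401]
tcp_rot: [0.706, 0.037, 0.107, -0.699]
contact_force: [-5.2, 0.0, 7.2]
opening: 0.001
turn [-0.0003 -0.0006 -0.0035] deg 0.2 then shift mm [ 2.6 -3.6 -1.1] t 2.35 F [-5.2  0.   7.2] open 0.0
[[380.12806468 364.27044884]]
[[380.06394936 229.74331499]]
[[411.650674   242.23979856]]
```

View pics/w4.png

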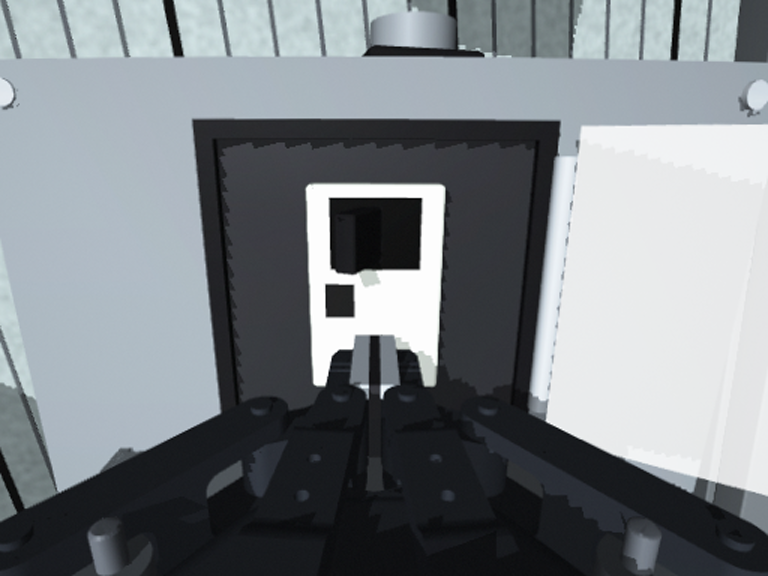

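The lever has dropped: its tip now sits down-slope at (345,240). The button bottomed at 7 N. Next I retract and go to the down-slope side of the lever.

```bash
python3 -m inch '[{"ax":0,"ay":0,"az":0,"x":0,"y":-15,"z":0,"hand":1},{"ax":0,"ay":0,"az":0,"x":0,"y":-15,"z":0,"hand":1},{"ax":0,"ay":0,"az":0,"x":-14,"y":0,"z":22,"hand":1},{"ax":0,"ay":0,"az":0,"x":-14,"y":0,"z":22,"hand":1},{"ax":0,"ay":0,"az":0,"x":0,"y":0,"z":0,"hand":1}]'; python3 -m inch '[{"ax":0,"ay":0,"az":0,"x":0,"y":14,"z":0,"hand":1},{"ax":0,"ay":0,"az":0,"x":0,"y":14,"z":0,"hand":1},{"ax":0,"ay":0,"az":0,"x":0,"y":0,"z":0,"hand":1},{"ax":0,"ay":0,"az":0,"x":0,"y":0,"z":0,"hand":1}]'
python3 - <<'E'
from h import *
x,y,yaw,bu,bv=np.load("fit.npy")[:5];T=boxT(x,y,yaw)
# finger centre target: x=-28 incl. -1.7 corr, 5.5 above nose
plan(face(T,bu-.0297,bv+.0205,.008+.0055+.011),frame(yaw))
E
```

```text
time: 2.82
eef_pos: [0.5659, 0.0216, 0.1614]
tcp_rot: [0.705, 0.037, 0.106, -0.7]
contact_force: [-0.8, 0.4, -0.6]
opening: 0.002
time: 3.15
eef_pos: [0.5732, 0.0182, 0.1341]
tcp_rot: [0.706, 0.036, 0.107, -0.699]
contact_force: [0.4, 0.4, -0.3]
opening: 0.0
turn [-0.0004 -0.0009 -0.0055] deg 0.3 then shift mm [ 1.8 -1.1 -0.4] t 3.15 F [ 0.4  0.4 -0.3] open 0.0
```

```bash
python3 -m inch '[{"ax":0,"ay":0,"az":0,"x":6,"y":-1,"z":0,"hand":1},{"ax":0,"ay":0,"az":0,"x":6,"y":0,"z":0,"hand":1},{"ax":0,"ay":0,"az":0,"x":4,"y":0,"z":0,"hand":1},{"ax":0,"ay":0,"az":0,"x":0,"y":0,"z":0,"hand":1}]';
python3 -m inch '[{"ax":0,"ay":0,"az":0,"x":2,"y":0,"z":0,"hand":1},{"ax":0,"ay":0,"az":0,"x":0,"y":0,"z":0,"hand":1}]'
python3 -m inch '[{"ax":0,"ay":0,"az":0,"x":2,"y":0,"z":0,"hand":1},{"ax":0,"ay":0,"az":0,"x":0,"y":0,"z":0,"hand":1}]'
python3 look.py w5
```

```text
time: 3.48
eef_pos: [0.5911, 0.0163, 0.141]
tcp_rot: [0.706, 0.038, 0.109, -0.699]
contact_force: [0.9, 0.7, 0.6]
opening: 0.001
time: 3.65
eef_pos: [0.5916, 0.0164, 0.1403]
tcp_rot: [0.706, 0.037, 0.108, -0.699]
contact_force: [-0.3, -0.2, 0.7]
opening: -0.0
time: 3.82
eef_pos: [0.5927, 0.0164, 0.1401]
tcp_rot: [0.706, 0.037, 0.107, -0.699]
contact_force: [-1.7, 0.4, 0.2]
opening: -0.002
turn [-0.0004 -0.0008 -0.0044] deg 0.3 then shift mm [ 11.1  -1.7 -45.1] t 3.82 F [-1.7  0.4  0.2] open -0.0
[[402.77661849 469.87880056]]
[[402.88765393 347.41762119]]
[[434.70579801 375.78564159]]
```

View pics/w5.png

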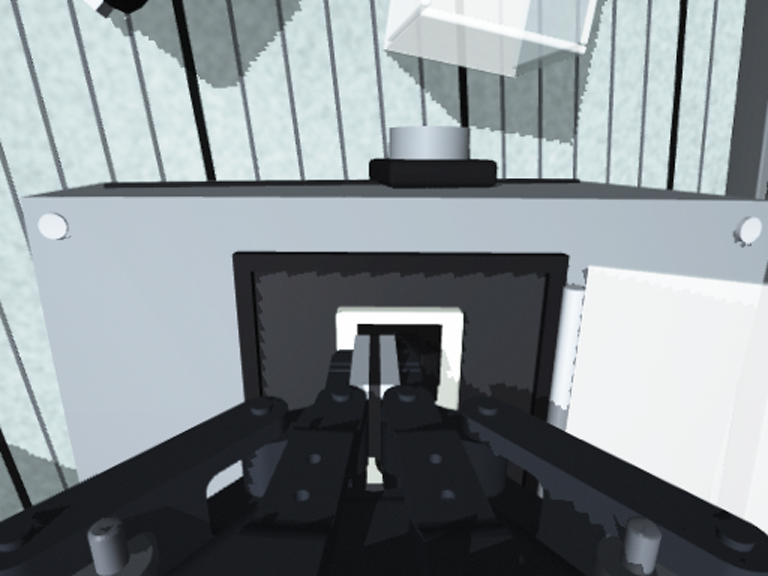

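The fingers stand just down-slope of the lever, with about 1.7 N on it. The tip itself is hidden. I keep pushing in small steps.

```bash
for i in 1 ; do
python3 -m inch '[{"ax":0,"ay":0,"az":0,"x":2,"y":0,"z":0,"hand":1},{"ax":0,"ay":0,"az":0,"x":0,"y":0,"z":0,"hand":1}]'|grep -E "eef|force"
python3 -m inch '[{"ax":0,"ay":0,"az":0,"x":2,"y":0,"z":0,"hand":1},{"ax":0,"ay":0,"az":0,"x":0,"y":0,"z":0,"hand":1}]'|grep -E "eef|force"
python3 -m inch '[{"ax":0,"ay":0,"az":0,"x":2,"y":0,"z":0,"hand":1},{"ax":0,"ay":0,"az":0,"x":0,"y":0,"z":0,"hand":1},{"ax":0,"ay":0,"az":0,"x":0,"y":0,"z":0,"hand":1}]'|grep -E "eef|force"
done
```

```text
eef_pos: [0.593, 0.0164, 0.1401]
contact_force: [-7.5, -0.7, 3.7]
eef_pos: [0.5933, 0.0164, 0.1401]
contact_force: [-13.2, -0.1, 8.8]
eef_pos: [0.5935, 0.0164, 0.1401]
contact_force: [-19.0, 0.5, 11.4]
```

Force is rising with no motion, pushing back and up, which is consistent with the lever already standing at its up stop. I back off and look.

```bash
python3 -m inch '[{"ax":0,"ay":0,"az":0,"x":-8,"y":0,"z":0,"hand":1},{"ax":0,"ay":0,"az":0,"x":-8,"y":-8,"z":0,"hand":1},{"ax":0,"ay":0,"az":0,"x":-10,"y":-25,"z":-10,"hand":1},{"ax":0,"ay":0,"az":0,"x":-10,"y":-30,"z":-30,"hand":1},{"ax":0,"ay":0,"az":0,"x":0,"y":-10,"z":-35,"hand":-1}]'; python3 -m inch '[{"ax":0,"ay":0,"az":0,"x":0,"y":0,"z":-40,"hand":-1},{"ax":0,"ay":0,"az":0,"x":0,"y":0,"z":0,"hand":-1},{"ax":0,"ay":0,"az":0,"x":0,"y":0,"z":0,"hand":-1}]'
python3 look.py w6;python3 - <<'E'
from h import *
p=np.load("fit.npy");T=boxT(*p[:3]);c=cam("wrist")
print(proj(c,face(T,p[5],p[6]+.046,.068))*1.5,proj(c,face(T,p[5],p[6]-.046,.068))*1.5)
E
```

```text
time: 4.87
eef_pos: [0.5422, -0.0518, 0.2076]
tcp_rot: [0.706, 0.04, 0.108, -0.699]
contact_force: [1.4, -1.6, 1.0]
opening: 0.125
time: 5.12
eef_pos: [0.5383, -0.0944, 0.2049]
tcp_rot: [0.706, 0.036, 0.11, -0.699]
contact_force: [0.9, 0.6, -0.9]
opening: 0.566
turn [ 0.0007 -0.0048 -0.0016] deg 0.3 then shift mm [39.9 70.6 70.5] t 5.12 F [ 0.9  0.6 -0.9] open 0.57
[[459.94255777 146.33430637]]
[[459.19752502  46.68686318]]
[[490.77053611  34.75755688]]
[[262.62504084 437.06289492]] [[277.59067642 603.73300007]]
```

View pics/w6.png

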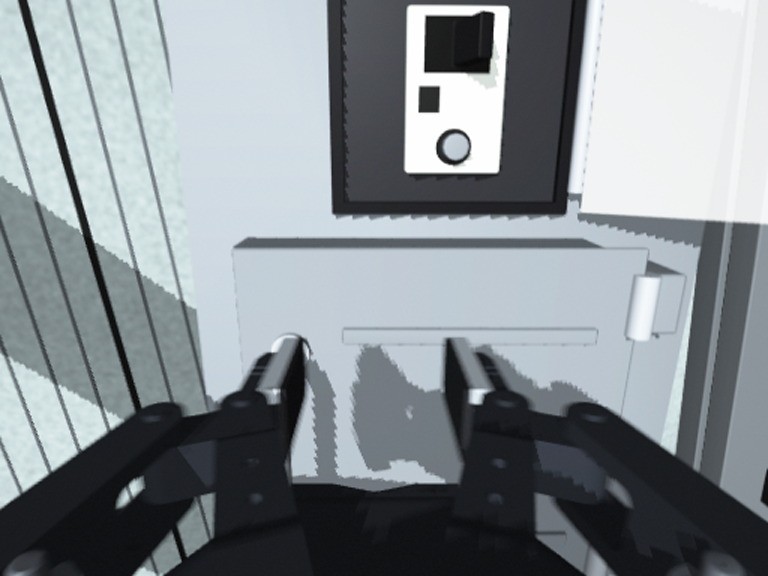

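Lever is up again (tip at (487,25)) and the button is out at (454,146). The cover's left corners are at (233,248) and (648,250), so I refine the handle position from those.

```bash
cat > bar.py <<'E'
from h import *
p=np.load("fit.npy");T=boxT(*p[:3]);w=cam("wrist");sd=cam("side")
D=lambda a,b:np.array([a,b])/4.2+[215,145]
W=lambda a,b:np.array([a,b])/1.5
def rs(q):
    hu,hv,h=q;F=lambda u,v,k:face(T,u-.0017,v,k)
    return np.array([proj(w,F(hu-.025,hv+.102,h))[0]-W(233,248),proj(w,F(hu+.165,hv+.102,h))[0]-W(648,250),
     proj(sd,F(hu,hv+.046,h+.038))[0]-D(192,272),proj(sd,F(hu,hv-.046,h+.038))[0]-D(272,345)])
s=least_squares(lambda q:rs(q).ravel(),[p[5],p[6],.03]);print(s.x.round(4),rs(s.x).round(1))
hu,hv,h=s.x;P=face(T,hu-.0017,hv,h+.038);H=face(T,hu-.0017+.165,hv,h);print("bar",P,"hinge",H)
np.save("bar.npy",np.r_[P,H])
plan(P+frame(p[2])[:,1]*(.008-.05),frame(p[2]))
plan(P+frame(p[2],0)[:,1]*(.008-.05),frame(p[2],0))
E
python3 bar.py
```

```text
[ 0.0561 -0.0637  0.0256] [[ 1.   1.1]
 [-1.3 -0.5]
 [-0.5 -1.7]
 [-1.3 -3.4]]
bar [ 0.49938121 -0.16542696  0.16342962] hinge [ 0.66783503 -0.18225363  0.1604005 ]
turn [-0.0011  0.0004 -0.0041] deg 0.2 then shift mm [-38.9  -9.  -77.7] t 5.32 F [ 0.2 -0.5  0.4] open 0.9
turn [-0.0011  0.0005  0.2043] deg 11.7 then shift mm [-31.2  -1.7 -77.7] t 5.32 F [ 0.2 -0.5  0.4] open 0.9
```

```bash
python3 -m inch '[{"ax":0,"ay":0,"az":0,"x":-13,"y":-3,"z":-26,"hand":-1},{"ax":0,"ay":0,"az":0,"x":-13,"y":-3,"z":-26,"hand":-1},{"ax":0,"ay":0,"az":0,"x":-13,"y":-3,"z":-26,"hand":-1},{"ax":0,"ay":0,"az":0,"x":0,"y":0,"z":0,"hand":-1},{"ax":0,"ay":0,"az":0,"x":0,"y":0,"z":0,"hand":-1}]'
python3 - <<'E'
from h import *
p=np.load("fit.npy");P=np.load("bar.npy")[:3];Y=frame(p[2])[:,2]
c=cam("wrist");cv2.imwrite("pics/w7.png",cv2.resize(c["img"][:,:,::-1],(768,576)))
for P_ in(P+Y*.046,P,P-Y*.046):print(proj(c,P_)*1.5)
plan(P+frame(p[2])[:,1]*(.008-.05),frame(p[2]))
E
```

```text
time: 5.73
eef_pos: [0.4904, -0.1658, 0.2049]
tcp_rot: [0.706, 0.037, 0.108, -0.699]
contact_force: [-0.4, 0.2, 0.3]
opening: 0.998
[[373.04745739 208.66963697]]
[[373.4184843  320.79597306]]
[[373.74389605 418.57895234]]
turn [-0.0011 -0.0006 -0.0035] deg 0.2 then shift mm [-0.2  0.4  0.6] t 5.78 F [-0.2  0.4 -0.5] open 1.0
```

View pics/w7.png

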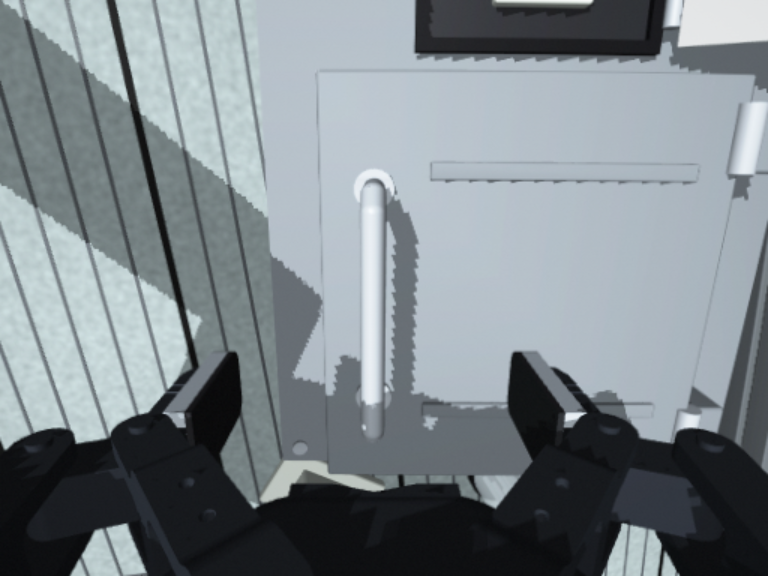

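The bar runs from (373,200) to (373,435), centred between the jaws and matching the prediction. Descend and grip.

```bash
python3 -m inch '[{"ax":0,"ay":0,"az":0,"x":0,"y":25,"z":0,"hand":-1},{"ax":0,"ay":0,"az":0,"x":0,"y":25,"z":0,"hand":-1},{"ax":0,"ay":0,"az":0,"x":0,"y":0,"z":0,"hand":-1},{"ax":0,"ay":0,"az":0,"x":0,"y":0,"z":0,"hand":-1}]' 60; python3 -m inch '[{"ax":0,"ay":0,"az":0,"x":0,"y":0,"z":0,"hand":1},{"ax":0,"ay":0,"az":0,"x":0,"y":0,"z":0,"hand":1},{"ax":0,"ay":0,"az":0,"x":0,"y":0,"z":0,"hand":1},{"ax":0,"ay":0,"az":0,"x":0,"y":0,"z":0,"hand":1},{"ax":0,"ay":0,"az":0,"x":0,"y":0,"z":0,"hand":1}]' 60;python3 -m inch '[{"ax":0,"ay":0,"az":0,"x":0,"y":0,"z":0,"hand":1},{"ax":0,"ay":0,"az":0,"x":0,"y":0,"z":0,"hand":1},{"ax":0,"ay":0,"az":0,"x":0,"y":0,"z":0,"hand":1},{"ax":0,"ay":0,"az":0,"x":0,"y":0,"z":0,"hand":1},{"ax":0,"ay":0,"az":0,"x":0,"y":0,"z":0,"hand":1}]' 60
cat > arc.py <<'E'
from h import *
import sys
p=np.load("fit.npy");B=np.load("bar.npy");P,H=B[:3],B[3:];H=H.copy();Y=frame(p[2])[:,2]
try: off=np.load("off.npy")
except Exception: # grip taken: bar along tool y/x offset
    s=get_state();Rm=R.from_quat(s["tcp_rot"]).as_matrix();off=np.array(s["eef_pos"])-P;np.save("off.npy",off);print("grip offset tool",(Rm.T@off*1000).round(1))
s=get_state();
r=(s["eef_pos"]-H);r0=(P+off-H);X=np.cross(Y,[0,0,1])
ang=lambda v:np.arctan2(v[2],-(v@X))
print("cover deg by position",np.degrees(ang(r)-ang(r0)).round(1),"radius",np.hypot(r[2],r@X).round(4),np.hypot(r0[2],r0@X).round(4))
for d in map(float,sys.argv[1:]):
    Q=R.from_rotvec(Y*np.radians(d)).as_matrix();print(d,end=" ");plan(H+Q@(P+off-H),Q@frame(p[2]))
E
python3 arc.py 12
```

```text
time: 6.12
eef_pos: [0.5003, -0.1651, 0.1546]
tcp_rot: [0.705, 0.036, 0.106, -0.7]
contact_force: [0.5, 0.4, 1.2]
opening: 1.003
time: 6.53
eef_pos: [0.5011, -0.1672, 0.1572]
tcp_rot: [0.706, 0.038, 0.108, -0.699]
contact_force: [0.9, 0.0, 0.4]
opening: 0.3
time: 6.95
eef_pos: [0.4995, -0.167, 0.1559]
tcp_rot: [0.706, 0.036, 0.106, -0.699]
contact_force: [-5.5, 0.1, 2.4]
opening: 0.091
grip offset tool [-1.2  7.5 -1.5]
cover deg by position 0.0 radius 0.169 0.169
12.0 turn [-0.0007 -0.0005  0.2027] deg 11.6 then shift mm [  2.7 -35.2  -0. ] t 6.95 F [-5.5  0.1  2.4] open 0.09
```

```bash
python3 -m inch '[{"ax":0,"ay":0,"az":0.05,"x":1.3,"y":-8,"z":0,"hand":1},{"ax":0,"ay":0,"az":0.05,"x":1.3,"y":-8,"z":0,"hand":1},{"ax":0,"ay":0,"az":0.05,"x":1.3,"y":-8,"z":0,"hand":1},{"ax":0,"ay":0,"az":0.05,"x":1.3,"y":-8,"z":0,"hand":1},{"ax":0,"ay":0,"az":0,"x":0,"y":0,"z":0,"hand":1}]'; python3 arc.py 15 30
```

```text
time: 7.37
eef_pos: [0.5009, -0.1671, 0.1891]
tcp_rot: [-0.706, 0.036, -0.035, 0.707]
contact_force: [-6.1, -0.4, -1.1]
opening: 0.09
cover deg by position 11.2 radius 0.17 0.169
15.0 turn [-0.0009 -0.0001  0.0519] deg 3.0 then shift mm [  2.6 -10.8   0. ] t 7.37 F [-6.1 -0.4 -1.1] open 0.09
30.0 turn [-0.0009 -0.      0.3137] deg 18.0 then shift mm [  2.  -55.2   0. ] t 7.37 F [-6.1 -0.4 -1.1] open 0.09
```

Working well; forces are low. Continue.

```bash
python3 -m inch '[{"ax":0,"ay":0,"az":0.06,"x":1.5,"y":-10.5,"z":0,"hand":1},{"ax":0,"ay":0,"az":0.06,"x":1.5,"y":-10.5,"z":0,"hand":1},{"ax":0,"ay":0,"az":0.06,"x":1.5,"y":-10.5,"z":0,"hand":1},{"ax":0,"ay":0,"az":0.06,"x":1.5,"y":-10.5,"z":0,"hand":1},{"ax":0,"ay":0,"az":0.06,"x":1.5,"y":-10.5,"z":0,"hand":1}]'; python3 -m inch '[{"ax":0,"ay":0,"az":0,"x":0,"y":0,"z":0,"hand":1}]' ;python3 arc.py 30 45
```

```text
time: 7.78
eef_pos: [0.5161, -0.1687, 0.2388]
tcp_rot: [-0.693, 0.138, 0.068, 0.704]
contact_force: [5.1, -0.8, -6.9]
opening: 0.096
time: 7.87
eef_pos: [0.5168, -0.1688, 0.2399]
tcp_rot: [-0.693, 0.138, 0.068, 0.704]
contact_force: [0.2, -1.0, -3.4]
opening: 0.092
cover deg by position 29.2 radius 0.1712 0.169
30.0 turn [-0.0008 -0.0002  0.0213] deg 1.2 then shift mm [ 2.5 -2.   0.1] t 7.87 F [ 0.2 -1.  -3.4] open 0.09
45.0 turn [-8.000e-04 -1.000e-04  2.831e-01] deg 16.2 then shift mm [  4.1 -46.6   0.1] t 7.87 F [ 0.2 -1.  -3.4] open 0.09
```

```bash
python3 -m inch '[{"ax":0,"ay":0,"az":0.06,"x":1.5,"y":-10,"z":0,"hand":1},{"ax":0,"ay":0,"az":0.06,"x":1.5,"y":-10,"z":0,"hand":1},{"ax":0,"ay":0,"az":0.06,"x":1.5,"y":-10,"z":0,"hand":1},{"ax":0,"ay":0,"az":0.06,"x":1.5,"y":-10,"z":0,"hand":1},{"ax":0,"ay":0,"az":0.06,"x":1.5,"y":-10,"z":0,"hand":1}]'; python3 -m inch '[{"ax":0,"ay":0,"az":0,"x":0,"y":0,"z":0,"hand":1}]' ;python3 arc.py 60
```

```text
time: 8.28
eef_pos: [0.5433, -0.1716, 0.2789]
tcp_rot: [-0.665, 0.239, 0.172, 0.686]
contact_force: [6.5, -2.6, -10.2]
opening: 0.096
time: 8.37
eef_pos: [0.5436, -0.1717, 0.2792]
tcp_rot: [-0.665, 0.24, 0.173, 0.686]
contact_force: [3.4, -0.8, -6.3]
opening: 0.094
cover deg by position 45.2 radius 0.1722 0.169
60.0 turn [-0.0009  0.0011  0.2463] deg 14.1 then shift mm [  5.4 -43.8   0.3] t 8.37 F [ 3.4 -0.8 -6.3] open 0.09
```

```bash
python3 -m inch '[{"ax":0,"ay":0,"az":0.06,"x":1.6,"y":-10.5,"z":0,"hand":1},{"ax":0,"ay":0,"az":0.06,"x":1.6,"y":-10.5,"z":0,"hand":1},{"ax":0,"ay":0,"az":0.06,"x":1.6,"y":-10.5,"z":0,"hand":1},{"ax":0,"ay":0,"az":0.06,"x":1.6,"y":-10.5,"z":0,"hand":1},{"ax":0,"ay":0,"az":0,"x":0,"y":0,"z":0,"hand":1}]'; python3 -m inch '[{"ax":0,"ay":0,"az":0,"x":0,"y":0,"z":0,"hand":1},{"ax":0,"ay":0,"az":0,"x":0,"y":0,"z":0,"hand":1}]' ;python3 arc.py 60
python3 - <<'E'
from h import *
c=cam("side");o=cam("scene")
f=lambda i,k:cv2.resize(i[:,:,::-1],None,fx=k,fy=k,interpolation=cv2.INTER_CUBIC)
cv2.imwrite("pics/e1.png",np.hstack([f(c["img"][110:290,205:365],2.5),f(o["img"][110:290,160:320],2.5)]))
E
```

```text
time: 8.78
eef_pos: [0.5742, -0.1749, 0.3053]
tcp_rot: [-0.631, 0.318, 0.255, 0.661]
contact_force: [2.5, -1.9, -10.2]
opening: 0.091
time: 8.95
eef_pos: [0.5738, -0.1748, 0.305]
tcp_rot: [-0.632, 0.316, 0.253, 0.661]
contact_force: [7.5, -2.9, -17.1]
opening: 0.094
cover deg by position 58.4 radius 0.1727 0.169
60.0 turn [-0.0007  0.0025  0.0105] deg 0.6 then shift mm [ 4.4 -4.   0.4] t 8.95 F [  7.5  -2.9 -17.1] open 0.09
```

View pics/e1.png

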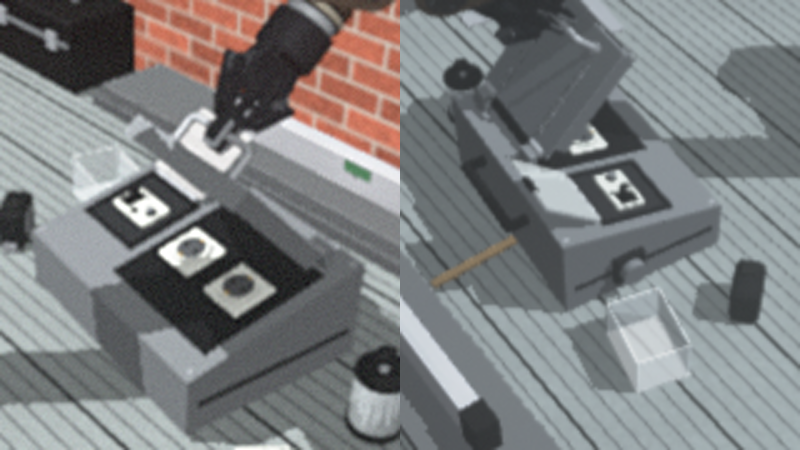

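The cover is open with both sockets exposed beneath it; the lever is still up and the dispenser, acrylic box, tape and pencil look undisturbed. The chord from the start pose gives about 59.7°. I still pull outward about 18 N, so I ease a little toward the hinge.

```bash
python3 -m inch '[{"ax":0,"ay":0,"az":0,"x":2,"y":0,"z":0,"hand":1},{"ax":0,"ay":0,"az":0,"x":0,"y":0,"z":0,"hand":1},{"ax":0,"ay":0,"az":0,"x":0,"y":0,"z":0,"hand":1}]';python3 -m inch '[{"ax":0,"ay":0,"az":0,"x":0,"y":0,"z":0,"hand":1},{"ax":0,"ay":0,"az":0,"x":0,"y":0,"z":0,"hand":1},{"ax":0,"ay":0,"az":0,"x":0,"y":0,"z":0,"hand":1},{"ax":0,"ay":0,"az":0,"x":0,"y":0,"z":0,"hand":1},{"ax":0,"ay":0,"az":0,"x":0,"y":0,"z":0,"hand":1}]'; python3 arc.py 60
```

```text
time: 9.3
eef_pos: [0.5745, -0.1749, 0.3055]
tcp_rot: [-0.632, 0.317, 0.253, 0.661]
contact_force: [4.9, -3.9, -15.8]
opening: 0.092
time: 9.72
eef_pos: [0.5745, -0.1749, 0.3055]
tcp_rot: [-0.632, 0.317, 0.253, 0.661]
contact_force: [4.9, -2.5, -14.8]
opening: 0.093
cover deg by position 58.7 radius 0.1726 0.169
60.0 turn [-0.0007  0.0014  0.0088] deg 0.5 then shift mm [ 4.2 -3.2  0.4] t 9.72 F [  4.9  -2.5 -14.8] open 0.09
```

Steady: no drift over 0.4 s, about 60°, firmly gripped. Handing in.

```bash
python3 -c "from plant import *;print(sign_off())"
```

```text
the job is handed in; nothing more can be done
None
```

The breaker is proved and the rain cover is open at about 60°, still held by its handle. I handed the job in at 9.7 s of the 54 s allowed.

- **Breaker:** Pressing the test button to its stop (about 7–9 N) dropped the lever. I then pushed the lever back up, and the wrist view after backing off showed it up with the button out. The last scene pictures still looked that way.
- **Cover angle:** My checks disagree slightly. The distance the handle moved gives about 59.7°, the turn of the tool about 59.5°, and the angle about my estimated hinge 58.7°. The last one is the least reliable, because that hinge estimate is a few mm off: the handle's radius came out at 172.6 mm instead of the 169 mm measured at the start.
- **Hold:** The pose did not drift over the last 0.4 s, and the grip was set to 60 N and holding. A steady pull of about 16 N between hand and cover remained. Easing 2 mm toward the hinge took off only about 3 N, and I left the rest because it is well inside the limits.
- **Things around the box:** The dispenser, acrylic box, tape measure and pencil look undisturbed in the last pictures. The drill guide, square and decking offcut were cropped out or barely visible, so I did not check them, but the arm never went near them.

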